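# Offer up a hinge leaf to its jamb and hold it for the pin

### The arm

A 7-joint arm with a two-finger parallel gripper is mounted at the origin on a cart in front of the work surface, level with it; the furniture and walls round the work are solid. World frame = base frame: x ahead of the robot, y to its left, z up, the work surface at z = 0. Lengths are in m, angles in rad, forces in N, time in s.
With the tool pointing down it reaches from about 0.4 to 0.85 m from the base axis. Payload 10.4 kg.
Tool frame: the origin (TCP) lies on the centre line of the jaws, within the pads' length; the fingertips stand r.finger_overhang ahead of it and the grasp point (between the pads) lies 5 mm behind it (r.finger_overhang is the distance from the TCP to the fingertips, in m); z points along the fingers, y is the line along which they close (so a half turn about z gives the same grasp; the last joint's range is limited). The gripper opens to 87 mm and grips with 3 to 60 N. Pads are 19 mm wide; open, the fingers measure 117 mm over their backs; the gripper's body (75 mm by 190 mm) begins 51 mm behind the grasp point.
Start: joints at [-1.223, 0.332, -0.065, 1.46, 0.022, 1.35, -0.088], TCP at [0.226, 0.583, 0.237] pointing down, gripper open.
Joint ranges: [-2.6, 2.6], [-0.5, 2.12], [-1.47, 1.34], [0.16, 2.42], [-1.27, 4.41], [0.06, 2.06], [-2.6, 2.6]. Speed limits (rad/s): [2.22, 2.22, 2.79, 2.79, 3.14, 3.14, 3.14].

### API

Orientations are given as a unit quaternion [x, y, z, w].
In Python, from bench import read_state, viewer, r gives the robot as it stands.
- The arm moves only by the tool carry_out, never from a script. Its argument "moves" is a list of rows, each a list of 6 numbers: the shift along the tool's x, y, z in units of 40 mm (1.0 is 40 mm), then the turn, a rotation vector about the tool's x, y, z in units of 8 degrees (1.0 is 8 degrees). A call has 1 to 20 rows; each row shifts and turns the commanded pose from where the row before left it, along the tool's axes as they then stand; what a row does not reach is not made up. A row lasts 1/8 s, in which the tool goes at most 62.5 mm and 10.7 degrees, less where a joint would pass 70% of its speed; a pose out of reach is approached as far as the arm can. A call is refused whole if a number of a shift passes 1 or a number of a turn 1, either way. A call with a gripper value outside its range is refused whole. "fingers" is the finger opening in mm, from 0 to 87, set as the call begins (left out, the last holds). The fingers move at their own pace and stop on an object; "force" is the grip in N (left out, the last holds). Time passes only in rows, so rows that do not move let the fingers close. It gives the time, the measured TCP pose, the force, the opening and the grip force at its end, in the units of the state.
- read_state(): the state, without advancing time (a new reading comes with each control period).
- viewer.camera(name): name is "scene" or "side" or "wrist"; returns a dict with "pixels" (420x560x3 uint8, red, green, blue), "range_z" (420x560 float32, m along the optical axis (not along the pixel's ray), 0 where there is no reading), "fx", "fy", "cx", "cy" (pixels), "xyz" and "orientation" of the camera in the world. Camera axes: x right, y down, z forward; pixel columns grow to the right and rows downward; lengths in m; the calibration is good to about 2 mm. A picture is of the moment at which its call begins.
- r.close_job(): hands the job in; it is judged then, once.
The state is a dict: "time": time; "joint_positions": joint angles; "joint_vel": joint speeds; "joint_torque": joint torques, N m; "ee_pos": TCP position; "eef_rot": TCP orientation; "ft_force": force on the tool from outside, world axes, zero at the start; "torque": the same for the moment, N m; "width": finger opening in m; "grip_force": force on a finger pad.
Only numpy, scipy, OpenCV 4.12 (cv2) and the standard library are available. Lean on these libraries where they do the work, as an engineer would, in place of code of your own. Each camera call takes 0.05 s, during which the arm holds its last target. There are 200 camera calls.

### The job

Draw the hinge pin up out of the gap between the jamb's two knuckles until its red ring just shows whole above the top knuckle, and leave it standing there. Then pick up the loose hinge leaf, bring its knuckle level into that gap and press it lightly, without forcing, into the V of the angle iron so that its hole lines up with the jamb's knuckle holes ready for the pin. Finish while still holding the leaf there off the bench, and leave the jar, tin and spray can where they stand.

Things in the scene. Friction and masses are not known exactly. Their poses are not given: they have to be found in the camera images.
- jamb: Fixed door-jamb stub: grey upright of 40x40x5 mm angle iron, 106 mm high, on an 8 mm foot plate (x -46..66, y +-50 mm; bolt heads 7 mm high). Origin: on the bench, on the pin axis; z up. Two steel knuckles, 26 mm outside, 13 mm hole, are welded in its V: lower z 8..36 mm plus a brass washer to 38, upper z 81..108.5 mm.
- jamb_eye (a point): Point on the pin axis in mid-gap, 59.5 mm above the bench; axes as the jamb's. The gap between washer and upper knuckle is 43 mm high (z 38..81) and is entered level, towards the jamb's +x.
- angle_iron: The jamb's upright, origin and axes as the jamb's: its inside is a 90 degree V, rigid steel, that opens towards -x, with its inner corner at x = +18.4 mm and its leg tips at x = -6.4, y = +-25 mm. A 26 mm knuckle touching both inner faces lies on the pin axis.
- hinge_pin (a joint): Height (m) the pin is drawn up: 0 home, 0.095 end stop. Steel, 12 mm thick, 98.5 mm long below the head; its tip is 10 mm above the bench plus this value. A 6 mm wide red ring lies 68 to 74 mm below the head: at 0.074 it stands whole just above the upper knuckle and the tip is clear of the gap. Stiff fit, about 5 N of friction; stays where left.
- pin_head (a point): Centre of the top face of the pin's round dark head; moves with the pin. The head is a cylinder 22 mm in diameter, 30 mm high below this point, free to grasp from above; at joint value 0 it sits on the upper knuckle (top face 138.5 mm above the bench).
- leaf: Loose bright steel hinge leaf, about 0.5 kg, standing on its lower edge. Origin: underside of its knuckle on the hole axis, z up. Knuckle: tube 26 mm outside, 13 mm hole, 38 mm high. Strap 8 mm thick, 38 mm high along the leaf's -x to x = -150 mm, where a like flange turns to y = -34 mm. With leaf yaw = jamb yaw the strap points straight out of the V.
- leaf_eye (a point): Middle of the hole of the leaf's knuckle, 19 mm above its underside. Fitted, it coincides with jamb_eye, z axes parallel.
- leaf_grip (a point): Middle of the leaf's strap, 80 mm from the knuckle axis (leaf's -x) and 19 mm above its lower edge, near the centre of mass (x = -70 mm): a good place to pinch the 8 mm thickness from above.
- jar: Bystander: glass jar with rivets, 68 mm diameter, 92 mm high, origin under its centre.
- spray: Bystander: white spray can with red cap, 65 mm diameter, 206 mm high, origin under its centre.
- tin: Bystander: brown open tin, 65 mm diameter, with a rod stuck in it, 85 mm high, origin under its centre.
- drawer_cabinet: Obstacle, fixed: green steel drawer cabinet, 305 mm (x) by 340 mm (y) by 235 mm high, origin under its centre. It stands on the bench between the leaf and the jamb, behind the jar: carry things round in front of it or well above it.

How it is judged:
By the outcome, as a careful person would: the job done as asked, in the order asked, and still so for the second after the job is handed in, while the arm keeps its last pose, push and grip.
It also fails if it takes over 70 s, if anything falls off the work surface, if the arm or the gripper's body presses on something with over 40 N, if the wrist force passes 120 N, or if a joint passes its speed limit or range.

## Working session

There is one attempt and no reset: what is moved stays moved. The work goes in short steps, Python scripts to look and compute and a tool call to move; the robot and the scene stay as the last step left them, time stands still between calls to the robot, and variables do not carry over. Pictures are saved under pics/ and viewed, at most 10 in all, crops included, and the job is handed in when it is done.

Besides the shell and the picture viewer there is one more tool, called after ">>>" by a JSON object that holds its "api" and its "payload", one argument or row to a line. carry_out: Moves the arm, as the interface text tells. Its arguments: {"type":"object","properties":{"moves":{"type":"array","items":{"type":"array","items":{"type":"number"}}},"fingers":{"type":"number"},"force":{"type":"number"}},"required":["moves"]}

```bash
mkdir -p pics; ls; cat > h.py <<'E'
import numpy as np, cv2
from scipy.spatial.transform import Rotation as R
from bench import read_state, viewer, r
def cam(n):
    c=viewer.camera(n); c['R']=R.from_quat(c['orientation']).as_matrix(); c['xyz']=np.array(c['xyz']); return c
def pts(c):
    v,u=np.mgrid[:420,:560]; z=c['range_z']
    p=np.stack([(u-c['cx'])/c['fx']*z,(v-c['cy'])/c['fy']*z,z],-1)
    return p@c['R'].T+c['xyz']
def ray(c,u,v):
    d=c['R']@np.array([(u-c['cx'])/c['fx'],(v-c['cy'])/c['fy'],1]); return c['xyz'],d/np.linalg.norm(d)
def onplane(c,u,v,h):
    o,d=ray(c,u,v); return o+d*(h-o[2])/d[2]
def tri(c1,p1,c2,p2):
    o1,d1=ray(c1,*p1);o2,d2=ray(c2,*p2)
    t=np.linalg.lstsq(np.stack([d1,-d2],1),o2-o1,rcond=None)[0]
    a=o1+d1*t[0];b=o2+d2*t[1]; return (a+b)/2,np.linalg.norm(a-b)
def save(c,f): cv2.imwrite('pics/'+f,c['pixels'][:,:,::-1])
E
python3 - <<'E'
from h import *
import pickle
d={n:cam(n) for n in('scene','side','wrist')}
pickle.dump(d,open('v0.pkl','wb'))
for n,c in d.items(): print(n,c['xyz'],c['fx'],c['cx'],c['cy'],c['R'].round(3).tolist(),(c['range_z']>0).mean())
save(d['scene'],'s0.png');save(d['side'],'d0.png');save(d['wrist'],'w0.png')
s=read_state();print(s,r.finger_overhang)
E
```

```text
pics
scene [ 0.07548097 -0.75410424  0.91307858] 451.0802127137426 285.2282159404526 211.23552274099876 [[0.887, -0.284, 0.364], [-0.461, -0.552, 0.695], [0.004, -0.784, -0.62]] 0.9062925170068027
side [ 0.43259856 -0.83161489  0.67124878] 418.4792555595792 278.03986402185177 216.35434157113295 [[0.991, -0.072, 0.115], [-0.136, -0.511, 0.849], [-0.002, -0.857, -0.516]] 0.8539030612244898
wrist [0.16406834 0.60703487 0.38327501] 294.9216301110806 277.087908151562 204.46516464308112 [[0.363, 0.903, 0.232], [0.932, -0.351, -0.09], [0.0, 0.249, -0.969]] 0.9536267006802721
{'time': 0.15, 'joint_positions': array([-1.22258372,  0.3327461 , -0.06467792,  1.46075977,  0.02162891,
        1.34990166, -0.08847056]), 'joint_vel': array([-0.00146983, -0.00247389, -0.00042059, -0.00381213, -0.00021641,
       -0.00032996, -0.00114456]), 'joint_torque': array([-4.10578025e-05, -6.23630762e+01,  2.40670826e-02, -3.90144503e+01,
       -6.13927888e-02,  3.72514513e-02,  1.05658371e-04]), 'ee_pos': array([0.22640141, 0.5822476 , 0.23591911]), 'eef_rot': array([ 1.84330100e-01,  9.82864233e-01, -5.56086444e-04, -6.17263067e-05]), 'ft_force': array([ 0.29187892,  0.24757817, -0.13215236]), 'torque': array([ 0.04455021,  0.05420774, -0.00108537]), 'grip_force': 0.0, 'width': 0.08705355558532508} 0.014
```

View pics/s0.png

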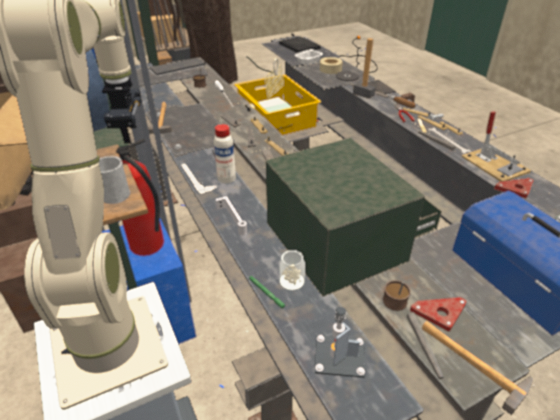

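View pics/d0.png

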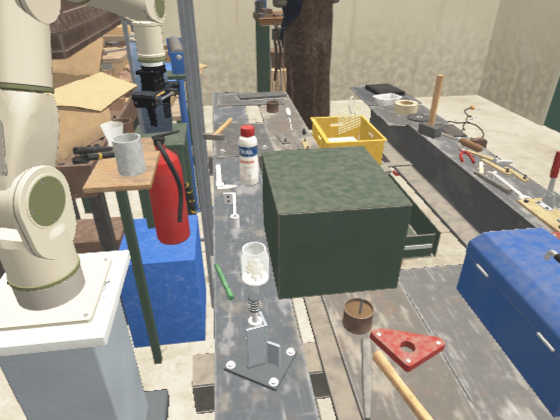

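The scene view shows the jamb at about (340,345) in scene and (258,350) in side. Near the spray can there are two L-shaped bright things, at scene (232,210) and (197,180). I'll zoom in on them.

```bash
python3 - <<'E'
import pickle
from h import *
d=pickle.load(open('v0.pkl','rb'))
def crop(n,u0,u1,v0,v1,W,H): return cv2.resize(d[n]['pixels'][v0:v1,u0:u1,::-1],(W,H),interpolation=cv2.INTER_CUBIC)
a=crop('scene',300,380,300,380,400,300*400//400) 
im=np.vstack([np.hstack([crop('scene',300,380,297,382-25,400,300),crop('side',215,305,285,385-32,400,300)]),
 np.hstack([crop('scene',170,270,150,225,400,300),crop('side',195,275,160,220+0,400,300)])])
im[:300]=np.hstack([crop('scene',300,380,310,370,400,300),crop('scene',310,370,300,345,400,300)])
im2=np.hstack([crop('side',213,303,290,390-10,400,400),crop('scene',305,375,305,375,400,400)])
cv2.imwrite('pics/c1.png',np.vstack([im2[:, :],im[300:]])[:600]) if 0 else cv2.imwrite('pics/c1.png',np.vstack([cv2.resize(im2,(600,300)),cv2.resize(im[300:],(600,225))]))
for n in d:
  p=pts(d[n])
  for (u,v) in {'scene':[(340,310),(243,223),(232,205),(222,198),(197,180),(292,270),(396,290)],'side':[(255,297),(258,345),(236,222),(228,195),(223,178)],'wrist':[]}[n]: print(n,u,v,p[v,u].round(3))
E
```

```text
scene 340 310 [ 0.463 -0.264  0.164]
scene 243 223 [0.451 0.24  0.032]
scene 232 205 [ 0.47   0.381 -0.001]
scene 222 198 [0.438 0.381 0.039]
scene 197 180 [ 0.415  0.577 -0.003]
scene 292 270 [ 0.469 -0.042  0.078]
scene 396 290 [ 0.69  -0.194  0.039]
side 255 297 [ 0.468 -0.267  0.164]
side 258 345 [ 0.469 -0.282  0.058]
side 236 222 [0.451 0.223 0.022]
side 228 195 [0.433 0.374 0.033]
side 223 178 [ 0.42   0.578 -0.003]
```

View pics/c1.png

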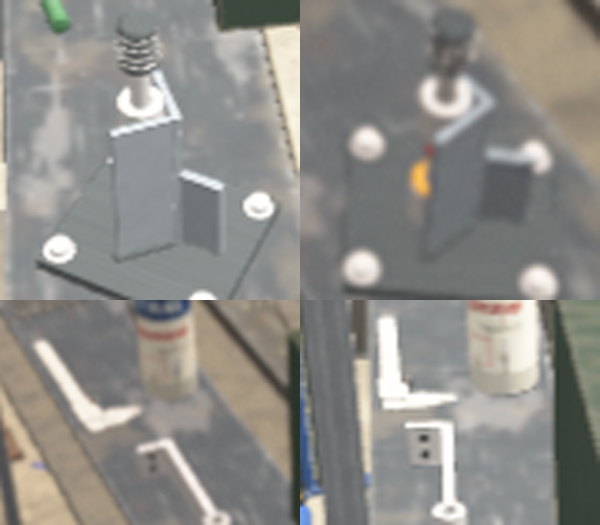

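View pics/w0.png

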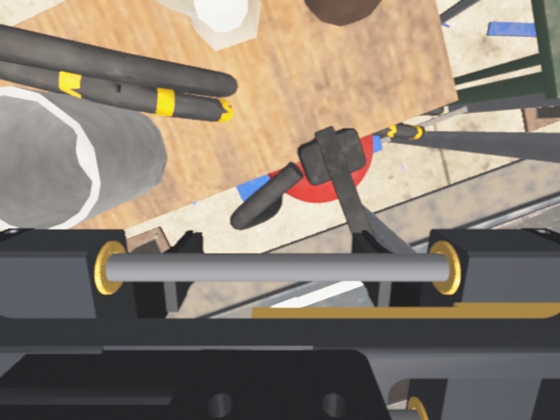

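The pin and head stand at scene (340,310), with the V open to the far side and a small plate behind it. The leaf has its ring at scene (243,223), a strap running to (222,198) and a drilled flange. The wrist picture shows only clutter. Next I'll measure from the clouds and triangulated points.

```bash
python3 - <<'E'
import pickle
from h import *
d=pickle.load(open('v0.pkl','rb'))
for n in('scene','side'):
  c=d[n];P=pts(c);ok=c['range_z']>0
  near=ok&(np.hypot(P[...,0]-.47,P[...,1]+.27)<.1)
  for a,b in((.15,.2),(.14,.15),(.12,.14),(.1,.12),(.05,.1),(.02,.05)):
    m=near&(P[...,2]>a)&(P[...,2]<b); q=P[m]
    if len(q): print(n,a,len(q),q.mean(0).round(4),q.min(0).round(3),q.max(0).round(3))
  # bright bolts
  g=c['pixels'].min(-1)
  m=(near&(g>150)).astype(np.uint8)
  k,l,st,ce=cv2.connectedComponentsWithStats(m)
  for i in range(1,k):
    if st[i,4]>5: print(' bright',ce[i].round(1),st[i,4],P[l==i].mean(0).round(4))
  # leaf top
  near=ok&(abs(P[...,0]-.44)<.08)&(abs(P[...,1]-.3)<.11)&(P[...,2]>.03)&(P[...,2]<.046)
  q=P[near][:,:2]; rect=cv2.minAreaRect((q*1000).astype(np.float32)); print(n,'leaf',len(q),rect, P[near].mean(0))
  for y in np.arange(.2,.42,.02):
    s=q[abs(q[:,1]-y)<.01]
    if len(s): print('  y%.2f'%y,len(s),s[:,0].min().round(4),np.median(s[:,0]).round(4),s[:,0].max().round(4))
E
```

```text
scene 0.15 110 [ 0.4617 -0.2685  0.1616] [ 0.452 -0.278  0.15 ] [ 0.474 -0.256  0.167]
scene 0.14 33 [ 0.459  -0.2715  0.1453] [ 0.452 -0.278  0.141] [ 0.472 -0.259  0.15 ]
scene 0.12 26 [ 0.4602 -0.2702  0.1303] [ 0.453 -0.277  0.121] [ 0.468 -0.263  0.14 ]
scene 0.1 165 [ 0.464  -0.2729  0.1065] [ 0.446 -0.288  0.1  ] [ 0.485 -0.244  0.12 ]
scene 0.05 275 [ 0.4696 -0.2824  0.0733] [ 0.444 -0.296  0.05 ] [ 0.505 -0.242  0.1  ]
scene 0.02 234 [ 0.4735 -0.2811  0.0348] [ 0.445 -0.296  0.02 ] [ 0.505 -0.241  0.05 ]
 bright [340.6 329. ] 136 [ 0.468  -0.2673  0.1012]
 bright [320.3 337.8] 49 [ 0.4551 -0.2122  0.0104]
 bright [357.6 340.8] 59 [ 0.5193 -0.2711  0.0305]
 bright [319.  367.1] 58 [ 0.4118 -0.2787  0.0112]
 bright [360.2 370.5] 60 [ 0.489  -0.3283  0.0113]
scene leaf 169 ((442.18548583984375, 304.98211669921875), (36.994869232177734, 170.13272094726562), 6.882015228271484) [0.44327541 0.30093249 0.03619362]
  y0.22 24 0.433 0.4436 0.4567
  y0.24 30 0.4321 0.4452 0.4557
  y0.26 12 0.4418 0.4453 0.4492
  y0.28 14 0.4421 0.4452 0.4499
  y0.30 14 0.4433 0.4463 0.4519
  y0.32 14 0
[... 1221 characters left out ...]
5 -0.335  -0.0007]
 bright [244.5 385.7] 91 [ 0.4378 -0.3223 -0.0009]
 bright [224.6 393.9] 65 [ 0.4006 -0.3348 -0.0009]
 bright [264.7 389.1] 23 [ 0.4744 -0.3349 -0.0008]
 bright [297.1 388.3] 15 [ 0.5338 -0.3416 -0.0006]
 bright [256.6 398.5] 108 [ 0.4577 -0.3523 -0.0008]
side leaf 124 ((446.39581298828125, 303.2580261230469), (35.539955139160156, 168.67335510253906), 6.24963903427124) [0.44627886 0.2983425  0.03543738]
  y0.22 21 0.4368 0.4484 0.4576
  y0.24 26 0.437 0.4493 0.4608
  y0.26 9 0.447 0.45 0.453
  y0.28 6 0.4481 0.4499 0.4517
  y0.30 7 0.449 0.4498 0.4527
  y0.32 6 0.4501 0.4518 0.4536
  y0.34 8 0.4476 0.4512 0.4545
  y0.36 9 0.4485 0.452 0.4554
  y0.38 32 0.4203 0.4367 0.4561
```

```bash
python3 - <<'E'
import pickle
from h import *
d=pickle.load(open('v0.pkl','rb'))
for n in('scene','side'):
  c=d[n];P=pts(c);ok=c['range_z']>0
  m=ok&(P[...,2]>.215)&(P[...,2]<.25)&(P[...,0]>.4)&(P[...,0]<1)&(P[...,1]>-.2)&(P[...,1]<.45)
  c_=cv2.connectedComponentsWithStats(m.astype(np.uint8)); i=1+c_[2][1:,4].argmax(); q=P[c_[1]==i]
  print(n,'cab',len(q),np.percentile(q,[.5,50,99.5],axis=0).round(3).tolist(),cv2.minAreaRect((q[:,:2]*1000).astype(np.float32)))
  for nm,(x0,x1,y0,y1,z0,z1) in dict(jar=(.40,.52,-.1,.02,.05,.1),spray=(.4,.6,.36,.6,.1,.22),tin=(.6,.8,-.3,-.1,.03,.1)).items():
    m=ok&(P[...,0]>x0)&(P[...,0]<x1)&(P[...,1]>y0)&(P[...,1]<y1)&(P[...,2]>z0)&(P[...,2]<z1);q=P[m]
    print(nm,len(q),np.percentile(q,[2,50,98],axis=0).round(3).tolist())
# tool moves helper
s=read_state();print(R.from_quat(s['eef_rot']).as_matrix().round(3).tolist())
E
```

```text
scene cab 8717 [[0.529, -0.102, 0.216], [0.658, 0.034, 0.234], [0.818, 0.237, 0.238]] ((674.4608154296875, 69.8830337524414), (346.9698181152344, 294.14007568359375), 89.87345886230469)
jar 539 [[0.45, -0.049, 0.051], [0.48, -0.027, 0.073], [0.512, 0.017, 0.093]]
spray 591 [[0.479, 0.499, 0.103], [0.503, 0.511, 0.158], [0.535, 0.544, 0.207]]
tin 888 [[0.608, -0.228, 0.031], [0.69, -0.172, 0.044], [0.789, -0.1, 0.097]]
side cab 8505 [[0.532, -0.102, 0.216], [0.671, 0.013, 0.234], [0.82, 0.236, 0.236]] ((676.875732421875, 69.0967788696289), (291.2123718261719, 346.20965576171875), 0.14892423152923584)
jar 666 [[0.455, -0.049, 0.051], [0.485, -0.034, 0.073], [0.515, 0.016, 0.092]]
spray 567 [[0.483, 0.497, 0.102], [0.512, 0.51, 0.154], [0.543, 0.539, 0.205]]
tin 1671 [[0.609, -0.229, 0.032], [0.692, -0.102, 0.047], [0.793, -0.1, 0.098]]
[[-0.932, 0.362, -0.0], [0.362, 0.932, -0.001], [-0.0, -0.001, -1.0]]
```

>>> {"api": "carry_out", "payload": {
  "moves": [
    [-0.4,-0.3,-1,0,0,0],
    [-0.85,-0.64,-1,0,0,0],
    [-0.85,-0.64,-1,0,0,0],
    [-0.85,-0.64,-0.1,0,0,0],
    [-0.85,-0.64,0,0,0,0],
    [-0.85,-0.64,0,0,0,0],
    [-0.85,-0.64,0,0,0,0],
    [-0.85,-0.64,0,0,0,0],
    [-0.85,-0.64,0,0,0,0],
    [-0.85,-0.64,0,0,0,0],
    [-0.45,-0.34,0,0,0,0],
    [0,0,0,0,0,1],
    [0,0,0,0,0,1],
    [0,0,0,0,0,1],
    [0,0,0,0,0,1],
    [0,0,0,0,0,1],
    [0,0,0,0,0,1],
    [0,0,0,0,0,1],
    [0,0,0,0,0,0.8],
    [0,0,0,0,0,0]
  ]
}}

```text
time: 2.65
ee_pos: [0.4505, 0.2207, 0.3603]
eef_rot: [0.667, 0.745, -0.0, -0.0]
ft_force: [-1.3, -0.3, 0.1]
width: 0.0868
grip_force: 0.0
```

```bash
cat >> h.py <<'E'
def to(x,y,z,th):
    "shift (units, current tool axes) and turn units to reach a level pose"
    s=read_state(); M=R.from_quat(s['eef_rot']).as_matrix(); a=np.radians(th)
    T=np.array([[np.cos(a),np.sin(a),0],[np.sin(a),-np.cos(a),0],[0,0,-1]])
    return (M.T@(np.array([x,y,z])-s['ee_pos'])/.04).round(2),(np.degrees(R.from_matrix(M.T@T).as_rotvec())/8).round(2)
def st():
    s=read_state();M=R.from_quat(s['eef_rot']).as_matrix()
    print('t%.2f'%s['time'],s['ee_pos'].round(4),'th%.2f'%np.degrees(np.arctan2(M[1,0],M[0,0])),'z',M[:,2].round(3),'F',s['ft_force'].round(1),'w%.4f g%.1f'%(s['width'],s['grip_force']),s['joint_positions'].round(2))
E
python3 - <<'E'
from h import *
import pickle
st(); c=cam('wrist'); pickle.dump(c,open('w1.pkl','wb')); save(c,'w1.png')
P=pts(c); ok=c['range_z']>0
m=ok&(abs(P[...,0]-.44)<.06)&(abs(P[...,1]-.3)<.12)&(P[...,2]>.03)&(P[...,2]<.046)
q=P[m][:,:2];print(m.sum(),P[m][:,2].mean(),cv2.minAreaRect((q*1000).astype(np.float32)))
for y in np.arange(.21,.42,.01):
    s=q[abs(q[:,1]-y)<.005]
    if len(s): print('  y%.2f'%y,len(s),s[:,0].min().round(4),np.median(s[:,0]).round(4),s[:,0].max().round(4))
E
```

```text
t2.65 [0.4505 0.2207 0.3603] th96.40 z [-0. -0. -1.] F [-1.3 -0.3  0.1] w0.0868 g0.0 [-0.8   0.01  0.25  1.58 -0.    1.55 -0.43]
797 0.03714254667872953 ((445.4944763183594, 306.7778015136719), (36.80305862426758, 164.64450073242188), 6.525109767913818)
  y0.22 6 0.4444 0.4484 0.454
  y0.23 66 0.4353 0.4471 0.4596
  y0.24 59 0.4351 0.4502 0.4592
  y0.25 50 0.4404 0.4477 0.4548
  y0.26 32 0.4448 0.4486 0.4522
  y0.27 34 0.4447 0.4486 0.4524
  y0.28 33 0.4451 0.4494 0.4528
  y0.29 35 0.4454 0.4493 0.4531
  y0.30 34 0.4458 0.4499 0.4537
  y0.31 36 0.4461 0.4503 0.4539
  y0.32 37 0.4465 0.4505 0.4542
  y0.33 38 0.4467 0.4507 0.4545
  y0.34 38 0.447 0.4511 0.4548
  y0.35 38 0.4474 0.4514 0.4551
  y0.36 38 0.4477 0.4517 0.4554
  y0.37 40 0.448 0.4518 0.4557
  y0.38 150 0.4184 0.439 0.456
  y0.39 33 0.4194 0.4341 0.455
```

View pics/w1.png

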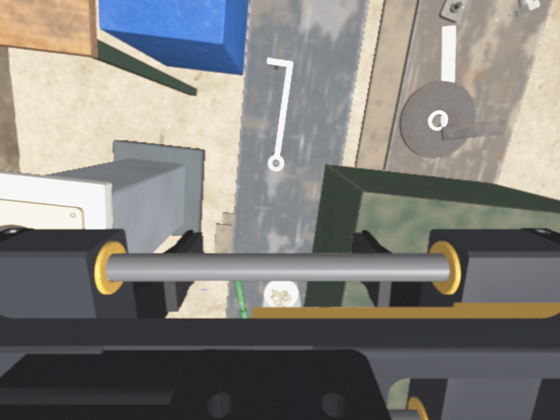

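The wrist view shows the leaf with its ring at (276,162), the strap up to (290,65) and the flange to (268,62). Clouds put the knuckle near (0.4475, 0.2365), the strap direction at 88.3° and the top at 0.037, which matches the 38 mm given. Next I move to a viewpoint over the jamb.

```bash
python3 -c "
from h import *
print(to(.514,-.298,.36,147)); c=__import__('pickle').load(open('w1.pkl','rb'));print(onplane(c,276,162,.038))"
```

```text
(array([-1.306e+01,  1.100e-01,  1.000e-02]), array([-0.  , -0.  , -6.31]))
[0.44776569 0.23754579 0.038     ]
```

>>> {"api": "carry_out", "payload": {
  "moves": [
    [-0.5,0,0,0,0,0],
    [-0.95,0,0,0,0,0],
    [-0.95,0,0,0,0,0],
    [-0.95,0,0,0,0,0],
    [-0.95,0,0,0,0,0],
    [-0.95,0,0,0,0,0],
    [-0.95,0,0,0,0,0],
    [-0.95,0,0,0,0,0],
    [-0.95,0,0,0,0,0],
    [-0.95,0,0,0,0,0],
    [-0.95,0,0,0,0,0],
    [-0.95,0,0,0,0,0],
    [-0.95,0,0,0,0,0],
    [-0.95,0.1,0,0,0,-1],
    [-0.2,0,0,0,0,-1],
    [0,0,0,0,0,-1],
    [0,0,0,0,0,-1],
    [0,0,0,0,0,-1],
    [0,0,0,0,0,-1],
    [0,0,0,0,0,-0.3]
  ]
}}

```text
time: 5.2
ee_pos: [0.5122, -0.2987, 0.3607]
eef_rot: [0.285, 0.959, -0.0, 0.0]
ft_force: [0.7, 0.2, -0.1]
width: 0.0872
grip_force: 0.0
```

```bash
cat > j.py <<'E'
from h import *
import pickle,sys
st(); c=cam('wrist'); pickle.dump(c,open(sys.argv[1]+'.pkl','wb')); save(c,sys.argv[1]+'.png')
P=pts(c); ok=c['range_z']>0
near=ok&(np.hypot(P[...,0]-.47,P[...,1]+.27)<.1)
for a,b in((.155,.24),(.12,.14),(.1,.112),(.005,.02)):
    m=near&(P[...,2]>a)&(P[...,2]<b);q=P[m]
    if len(q): print(a,len(q),np.percentile(q,[1,50,99],axis=0).round(4).tolist(),cv2.minEnclosingCircle((q[:,:2]*1000).astype(np.float32)),cv2.minAreaRect((q[:,:2]*1000).astype(np.float32)))
E
python3 j.py w2
```

```text
t5.20 [ 0.5122 -0.2987  0.3607] th146.94 z [ 0. -0. -1.] F [ 0.7  0.2 -0.1] w0.0872 g0.0 [-0.09  0.26  0.69  1.37 -0.16  1.58  1.57]
0.155 299 [[0.4554, -0.2745, 0.1595], [0.4653, -0.2642, 0.1641], [0.4762, -0.2539, 0.1662]] ((465.7286376953125, -264.24603271484375), 11.148984909057617) ((465.4999084472656, -264.4783935546875), (20.845203399658203, 20.22614097595215), 56.90570831298828)
0.1 246 [[0.4485, -0.285, 0.1029], [0.4763, -0.2744, 0.1051], [0.4857, -0.2407, 0.1083]] ((464.1195068359375, -263.20458984375), 26.679826736450195) ((463.6055603027344, -262.86993408203125), (39.720863342285156, 39.347415924072266), 12.30191421508789)
0.005 3445 [[0.4093, -0.3317, 0.0053], [0.4717, -0.2681, 0.0074], [0.5376, -0.2066, 0.0149]] ((473.39959716796875, -269.386474609375), 73.4083023071289) ((474.6481628417969, -269.5198974609375), (99.89218139648438, 111.0728530883789), 57.06049728393555)
```

View pics/w2.png

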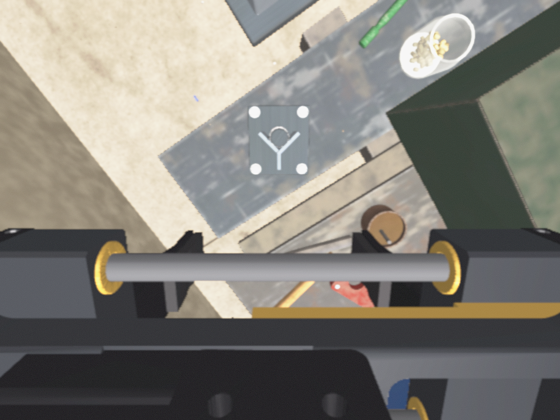

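The picture shows the jamb at (279,140), with the Y-shaped angle iron and its rear stop, and bolts at the plate corners. The pin axis is (0.466,-0.264) from the head and from the plate. Jamb yaw is -33° and the head top is about 0.166, so the pin starts about 28 mm up.

>>> {"api": "carry_out", "payload": {
  "moves": [
    [0.7,0.05,0,0,0,0],
    [0.74,0.05,0.6,0,0,0],
    [0,0,1,0,0,0],
    [0,0,1,0,0,0],
    [0,0,0.7,0,0,0],
    [0,0,0.7,0,0,0],
    [0,0,0.6,0,0,0],
    [0,0,0.35,0,0,0],
    [0,0,0.24,0,0,0],
    [0,0,0,0,0,0]
  ],
  "fingers": 50
}}

```text
time: 6.5
ee_pos: [0.4673, -0.2627, 0.1528]
eef_rot: [0.286, 0.958, 0.0, -0.0]
ft_force: [0.7, 0.6, -1.0]
width: 0.0499
grip_force: 0.0
```

>>> {"api": "carry_out", "payload": {
  "moves": [
    [0,0,0,0,0,0],
    [0,0,0,0,0,0],
    [0,0,0,0,0,0],
    [0,0,0,0,0,0],
    [0,0,0,0,0,0],
    [0,0,0,0,0,0]
  ],
  "fingers": 10,
  "force": 35
}}

```text
time: 7.25
ee_pos: [0.4656, -0.2658, 0.1532]
eef_rot: [0.288, 0.958, -0.002, -0.0]
ft_force: [-6.6, -10.3, 2.1]
width: 0.0206
grip_force: 35.0
```

```bash
python3 - <<'E'
from h import *
st()
for n in('scene','side'):
    c=cam(n);P=pts(c);m=(c['range_z']>0)&(np.hypot(P[...,0]-.466,P[...,1]+.265)<.02)&(P[...,2]>.112)&(P[...,2]<.2)
    h=np.histogram(P[m][:,2],np.arange(.112,.2,.004));print(n,h[0])
E
```

```text
t7.25 [ 0.4656 -0.2658  0.1532] th146.57 z [-0.002 -0.003 -1.   ] F [ -6.6 -10.3   2.1] w0.0206 g35.0 [-0.15  0.22  0.66  1.83 -0.15  1.13  1.55]
scene [0 0 0 0 0 0 0 0 0 0 0 0 0 0 0 0 0 0 0 0 0]
side [ 9 12 11  3  0  0 11 13 15 14 20 12 16  7  1  2  2  1  0  0  0]
```

>>> {"api": "carry_out", "payload": {
  "moves": [
    [0,-0.08,0,0,0,0],
    [0,0,-0.2,0,0,0],
    [0,0,-0.25,0,0,0],
    [0,0,-0.25,0,0,0],
    [0,0,-0.25,0,0,0],
    [0,0,-0.2,0,0,0],
    [0,0,0,0,0,0],
    [0,0,0,0,0,0]
  ]
}}

```text
time: 8.35
ee_pos: [0.4655, -0.2658, 0.1993]
eef_rot: [0.286, 0.958, -0.0, 0.0]
ft_force: [-3.3, -4.5, 4.0]
width: 0.0207
grip_force: 35.0
```

```bash
cat > ring.py <<'E'
from h import *
import sys
st(); ims=[]
for n in('scene','side'):
    c=cam(n);P=pts(c);m=(c['range_z']>0)&(np.hypot(P[...,0]-.466,P[...,1]+.265)<.02)&(P[...,2]>.1)&(P[...,2]<.23)
    px=c['pixels'].astype(int);red=m&(px[...,0]-px[...,1:].max(-1)>40)
    if red.any(): print(n,'red z',red.sum(),P[red][:,2].min(),P[red][:,2].max(),P[red].mean(0).round(4))
    print(n,np.histogram(P[m][:,2],np.arange(.1,.23,.005))[0],P[m][:,2].max() if m.any() else '')
    u,v=(340,320) if n=='scene' else (256,315)
    ims.append(cv2.resize(c['pixels'][v-40:v+40,u-25:u+25,::-1],(375,600),interpolation=cv2.INTER_CUBIC))
cv2.imwrite('pics/'+sys.argv[1],np.hstack(ims))
E
python3 ring.py r1.png
```

```text
t8.35 [ 0.4655 -0.2658  0.1993] th146.72 z [ 0.    -0.001 -1.   ] F [-3.3 -4.5  4. ] w0.0207 g35.0 [-0.16  0.17  0.67  1.78 -0.11  1.23  1.53]
scene red z 6 0.10899672526533122 0.11677271124432342 [ 0.4604 -0.2692  0.1124]
scene [40 81  7  7  8  9  8  9  9  6  7  2  0  0  0  0  0  0  0  0  0  0  0  0
  0] 0.15601418432507264
side red z 18 0.10563055198303228 0.11320157300263445 [ 0.4658 -0.2699  0.1097]
side [ 53 109  13  17  10  17  13  14  13  13  12  14  14  15   6   1   6  27
  26  19  22  29  17   1   2] 0.22824752483804128
```

View pics/r1.png

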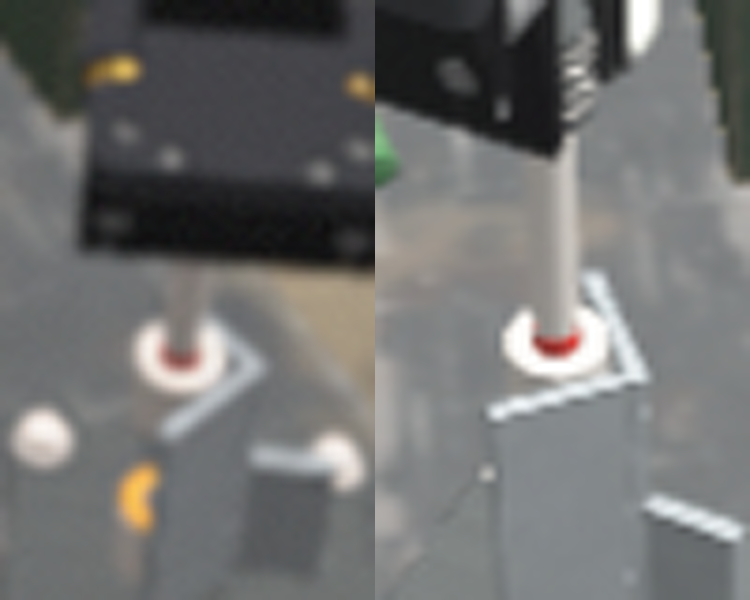

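The ring shows as red just above the knuckle rim, at (180,358) in the scene half and (555,345) in the side half. I'll measure its upper edge at subpixel level.

```bash
python3 - <<'E'
from h import *
ax=np.array([.466,-.2655])
for n in('side','scene'):
    c=cam(n); d=c['xyz'][:2]-ax; d/=np.linalg.norm(d); f=ax+.006*d
    zs=np.arange(.098,.130,.001); img=c['pixels'].astype(np.float32)
    out=[]
    for z in zs:
        best=[]
        for k in(-2,-1,0,1,2):
            q=c['R'].T@(np.array([f[0],f[1],z])-c['xyz']);u=c['fx']*q[0]/q[2]+c['cx']+k*.7;v=c['fy']*q[1]/q[2]+c['cy']
            p=cv2.getRectSubPix(img,(1,1),(float(u),float(v)))[0,0];best.append(p[0]-p[1:].mean())
        out.append(np.mean(best))
    print(n,list(zip((zs*1000).round().astype(int).tolist(),np.round(out).astype(int).tolist())))
E
```

```text
side [(98, -1), (99, 3), (100, 6), (101, 5), (102, 4), (103, 3), (104, 2), (105, 2), (106, 18), (107, 37), (108, 57), (109, 79), (110, 100), (111, 103), (112, 99), (113, 89), (114, 59), (115, 29), (116, 17), (117, 12), (118, 8), (119, 7), (120, 7), (121, 7), (122, 7), (123, 7), (124, 7), (125, 7), (126, 7), (127, 7), (128, 7), (129, 6)]
scene [(98, 12), (99, 14), (100, 15), (101, 16), (102, 16), (103, 16), (104, 15), (105, 20), (106, 26), (107, 33), (108, 39), (109, 44), (110, 50), (111, 55), (112, 54), (113, 50), (114, 47), (115, 42), (116, 36), (117, 29), (118, 22), (119, 19), (120, 16), (121, 13), (122, 11), (123, 10), (124, 9), (125, 9), (126, 8), (127, 8), (128, 8), (129, 7)]
```

>>> {"api": "carry_out", "payload": {
  "moves": [
    [0,-0.03,-0.025,0,0,0],
    [0,0,0,0,0,0],
    [0,0,0,0,0,0]
  ]
}}

```text
time: 8.93
ee_pos: [0.4655, -0.2658, 0.1996]
eef_rot: [0.286, 0.958, 0.0, 0.0]
ft_force: [4.1, -4.2, -5.9]
width: 0.0208
grip_force: 35.0
```

>>> {"api": "carry_out", "payload": {
  "moves": [
    [0,0,0,0,0,0],
    [0,0,0,0,0,0],
    [0,0,0,0,0,0],
    [0,0,0,0,0,0],
    [0,0,-0.4,0,0,0],
    [0,0,-0.8,0,0,0],
    [0,0,-1,0,0,0],
    [0,0,-1,0,0,0],
    [0,0,-0.9,0,0,0],
    [0,0,0,0,0,0]
  ],
  "fingers": 50
}}

```text
time: 10.18
ee_pos: [0.4657, -0.2669, 0.3676]
eef_rot: [0.286, 0.958, 0.0, 0.003]
ft_force: [-0.2, -0.3, -0.0]
width: 0.0499
grip_force: 0.0
```

```bash
python3 ring.py r2.png; python3 j.py w3;  python3 -c "
from h import *
print(to(.4498,.3165,.36,88.3))"
```

```text
t10.18 [ 0.4657 -0.2669  0.3676] th146.73 z [ 0.005 -0.001 -1.   ] F [-0.2 -0.3 -0. ] w0.0499 g0.0 [-0.18  0.09  0.68  1.5  -0.06  1.56  1.48]
scene red z 7 0.10800403785064883 0.11631819915264463 [ 0.4606 -0.2678  0.1109]
scene [46 81  8  6  9  6 11  7  9  8  7 11 11  8  6  3 12 15 16 18 15 42 46  0
  0] 0.21487695530396966
side red z 18 0.10682563528366418 0.1136190643745455 [ 0.4645 -0.27    0.1103]
side [ 45 114  15  14  13  13  14  15  11  13  12  14  15  14  18   4  16  29
  30  27  25  49  54   0   0] 0.21284424427812526
t10.28 [ 0.465  -0.2662  0.3644] th146.75 z [ 0.001 -0.    -1.   ] F [-0.2 -0.1 -0.2] w0.0502 g0.0 [-0.18  0.09  0.68  1.51 -0.06  1.56  1.48]
0.155 412 [[0.4546, -0.2743, 0.184], [0.4638, -0.2632, 0.2101], [0.4755, -0.2534, 0.212]] ((465.4071350097656, -264.2159729003906), 11.141582489013672) ((465.3799133300781, -264.0204772949219), (21.701818466186523, 21.865564346313477), 75.44305419921875)
0.12 23 [[0.4598, -0.2667, 0.1214], [0.4609, -0.2607, 0.1297], [0.4672, -0.2584, 0.1394]] ((463.87744140625, -262.67242431640625), 5.362212657928467) ((462.458251953125, -261.4598693847656), (10.724224090576172, 3.7333502769470215), 49.48937225341797)
0.1 268 [[0.4486, -0.2847, 0.1015], [0.4618, -0.2602, 0.1063], [0.4809, -0.2405, 0.1094]] ((462.6329345703125, -262.5448303222656), 27.11739730834961) ((464.732177734375, -263.7580261230469), (54.20212936401367, 23.31678581237793), 59.975059509277344)
0.005 2700 [[0.4084, -0.3316, 0.0053], [0.4635, -0.262, 0.0074], [0.5384, -0.2053, 0.0153]] ((474.083740234375, -269.14788818359375), 73.97740936279297) ((473.67071533203125, -268.991455078125), (99.89530181884766, 111.01739501953125), 57.07223892211914)
(array([ 8.3 , 11.97,  0.1 ]), array([-0.  , -0.  ,  7.31]))
```

>>> {"api": "carry_out", "payload": {
  "moves": [
    [0.4,0.57,0,0,0,0],
    [0.66,0.95,0,0,0,0],
    [0.66,0.95,0,0,0,0],
    [0.66,0.95,0,0,0,0],
    [0.66,0.95,0,0,0,0],
    [0.66,0.95,0,0,0,0],
    [0.66,0.95,0,0,0,0],
    [0.66,0.95,0,0,0,0],
    [0.66,0.95,0,0,0,0],
    [0.66,0.95,0,0,0,0],
    [0.66,0.95,0,0,0,0],
    [0.66,0.95,0,0,0,0],
    [0.64,0.95,0,0,0,1],
    [0,0,0,0,0,1],
    [0,0,0,0,0,1],
    [0,0,0,0,0,1],
    [0,0,0,0,0,1],
    [0,0,0,0,0,1],
    [0,0,0,0,0,1],
    [0,0,0,0,0,0.31]
  ]
}}

```text
time: 12.82
ee_pos: [0.4495, 0.316, 0.3629]
eef_rot: [0.719, 0.695, -0.001, -0.0]
ft_force: [-0.4, -1.3, -0.1]
width: 0.0503
grip_force: 0.0
```

```bash
python3 -c "
from h import *
st();print(to(.4498,.3165,.021,88.3))"
```

```text
t12.82 [0.4495 0.316  0.3629] th88.11 z [-0.001 -0.001 -1.   ] F [-0.4 -1.3 -0.1] w0.0503 g0.0 [-0.8   0.13  0.12  1.45 -0.02  1.57 -0.72]
(array([0.02, 0.02, 8.55]), array([-0.01,  0.01, -0.02]))
```

>>> {"api": "carry_out", "payload": {
  "moves": [
    [0.02,0.02,0.5,0,0,0],
    [0,0,1,0,0,0],
    [0,0,1,0,0,0],
    [0,0,1,0,0,0],
    [0,0,1,0,0,0],
    [0,0,1,0,0,0],
    [0,0,1,0,0,0],
    [0,0,0.8,0,0,0],
    [0,0,0.6,0,0,0],
    [0,0,0.4,0,0,0],
    [0,0,0.25,0,0,0],
    [0,0,0,0,0,0],
    [0,0,0,0,0,0]
  ]
}}

```text
time: 14.45
ee_pos: [0.4512, 0.3174, 0.0227]
eef_rot: [0.718, 0.696, 0.001, 0.0]
ft_force: [-0.7, -0.4, -1.2]
width: 0.0502
grip_force: 0.0
```

>>> {"api": "carry_out", "payload": {
  "moves": [
    [0,0,0,0,0,0],
    [0,0,0,0,0,0],
    [0,0,0,0,0,0],
    [0,0,0,0,0,0],
    [0,0,0,0,0,0],
    [0,0,0,0,0,0]
  ],
  "fingers": 0,
  "force": 40
}}

```text
time: 15.2
ee_pos: [0.4501, 0.3171, 0.0219]
eef_rot: [0.718, 0.696, -0.0, -0.0]
ft_force: [-5.0, -0.7, 4.3]
width: 0.0077
grip_force: 40.0
```

```bash
python3 -c "
from h import *
st()"
```

```text
t15.20 [0.4501 0.3171 0.0219] th88.29 z [-0.001 -0.    -1.   ] F [-5.  -0.7  4.3] w0.0077 g40.0 [-0.78  0.39  0.1   1.87 -0.05  0.88 -0.69]
```

>>> {"api": "carry_out", "payload": {
  "moves": [
    [0,0,-0.2,0,0,0],
    [0,0,-0.5,0,0,0],
    [0,0,-1,0,0,0],
    [0,0,-1,0,0,0],
    [0,0,-1,0,0,0],
    [0,0,-1,0,0,0],
    [0,0,-1,0,0,0],
    [0,0,-1,0,0,0],
    [0,0,-1,0,0,0],
    [0,0,-0.8,0,0,0],
    [0,0,-0.2,0,0,0],
    [0,0,0,0,0,0]
  ]
}}

```text
time: 16.7
ee_pos: [0.4507, 0.3169, 0.3691]
eef_rot: [0.718, 0.696, -0.0, 0.0]
ft_force: [0.7, -0.2, -6.2]
width: 0.0078
grip_force: 40.0
```

```bash
python3 -c "
from h import *
st();print(to(.3606,-.1965,.37,147))"
```

```text
t16.70 [0.4507 0.3169 0.3691] th88.26 z [-0. -0. -1.] F [ 0.7 -0.2 -6.2] w0.0078 g40.0 [-0.81  0.13  0.12  1.44 -0.02  1.58 -0.71]
(array([-1.29e+01, -1.86e+00, -1.00e-02]), array([-0.  ,  0.  , -7.34]))
```

>>> {"api": "carry_out", "payload": {
  "moves": [
    [-0.4,-0.06,0,0,0,0],
    [-0.8,-0.12,0,0,0,0],
    [-0.95,-0.14,0,0,0,0],
    [-0.95,-0.14,0,0,0,0],
    [-0.95,-0.14,0,0,0,0],
    [-0.95,-0.14,0,0,0,0],
    [-0.95,-0.14,0,0,0,0],
    [-0.95,-0.14,0,0,0,0],
    [-0.95,-0.14,0,0,0,0],
    [-0.95,-0.14,0,0,0,0],
    [-0.95,-0.14,0,0,0,0],
    [-0.95,-0.14,0,0,0,0],
    [-0.95,-0.14,0,0,0,0],
    [-0.8,-0.12,0,0,0,0],
    [-0.45,-0.06,0,0,0,-0.5],
    [0,0,0,0,0,-1],
    [0,0,0,0,0,-1],
    [0,0,0,0,0,-1],
    [0,0,0,0,0,-1],
    [0,0,0,0,0,-1]
  ]
}}

```text
time: 19.2
ee_pos: [0.3579, -0.197, 0.3684]
eef_rot: [0.403, 0.915, 0.0, -0.001]
ft_force: [0.5, -0.5, -5.4]
width: 0.008
grip_force: 40.0
```

>>> {"api": "carry_out", "payload": {
  "moves": [
    [0,0,0,0,0,-1],
    [0,0,0,0,0,-0.84],
    [0,0,0,0,0,0],
    [0,0,0,0,0,0]
  ]
}}

```text
time: 19.7
ee_pos: [0.3587, -0.1966, 0.3693]
eef_rot: [0.285, 0.958, 0.0, -0.0]
ft_force: [0.2, -0.4, -5.8]
width: 0.0076
grip_force: 40.0
```

```bash
cat > k.py <<'E'
from h import *
import sys
st(); s=read_state();t=s['ee_pos'];M=R.from_quat(s['eef_rot']).as_matrix(); e=t-.0796*M[:,0]; print('knuckle pred',e.round(4))
ims=[]
for n in('scene','side'):
    c=cam(n);P=pts(c);ok=c['range_z']>0;L=(P-t)@M   # tool frame
    m=ok&(abs(L[...,0]+.085)<.06)&(abs(L[...,1])<.03)&(abs(L[...,2]+.017)<.006)
    m&=L[...,0]<-.03
    q=L[m]
    if len(q)>4:
        k=q[abs(q[:,1])>.0055];a=q[(abs(q[:,1])<.012)&(q[:,0]>-.065)]
        print(n,len(q),'knuckle rect L',cv2.minAreaRect((k[:,:2]*1000).astype(np.float32)) if len(k)>3 else'',k.min(0).round(4),k.max(0).round(4),'strap y',a[:,1].mean().round(4) if len(a) else '','topz',P[m][:,2].mean().round(4))
    q=c['R'].T@(e-c['xyz']);u=int(c['fx']*q[0]/q[2]+c['cx']);v=int(c['fy']*q[1]/q[2]+c['cy'])
    v=max(v,45);ims.append(cv2.resize(c['pixels'][v-40:v+40,u-50:u+50,::-1],(400,320),interpolation=cv2.INTER_CUBIC))
    m=ok&(np.hypot(P[...,0]-.4655,P[...,1]+.2645)<.018)&(P[...,2]>.18)&(P[...,2]<.215)
    if m.any(): h=P[m];print('  head',h.min(0).round(4),h.max(0).round(4))
cv2.imwrite('pics/'+sys.argv[1],np.hstack(ims))
E
python3 k.py k1.png; python3 -c "
from h import *
print(to(.3606,-.1965,.37,147))"
```

```text
t19.70 [ 0.3587 -0.1966  0.3693] th146.84 z [-0.001  0.001 -1.   ] F [ 0.2 -0.4 -5.8] w0.0076 g40.0 [-0.68 -0.41  0.79  1.77  0.29  1.66  1.08]
knuckle pred [ 0.4253 -0.2401  0.3692]
scene 206 knuckle rect L ((-64.43275451660156, 1.3666963577270508), (58.760948181152344, 25.012020111083984), 9.715445518493652) [-0.0926 -0.0143 -0.017 ] [-0.0334  0.0109 -0.011 ] strap y -0.0024 topz 0.3839
  head [ 0.4522 -0.2775  0.1801] [ 0.4739 -0.2551  0.2149]
side 232 knuckle rect L ((-82.30873107910156, -0.1334695816040039), (24.658992767333984, 25.028057098388672), 6.094764709472656) [-0.0954 -0.0131 -0.0165] [-0.0701  0.0122 -0.0111] strap y -0.0013 topz 0.3835
  head [ 0.455  -0.2785  0.181 ] [ 0.4772 -0.2553  0.2123]
(array([-0.03,  0.03, -0.01]), array([ 0.  , -0.  , -0.01]))
```

View pics/k1.png

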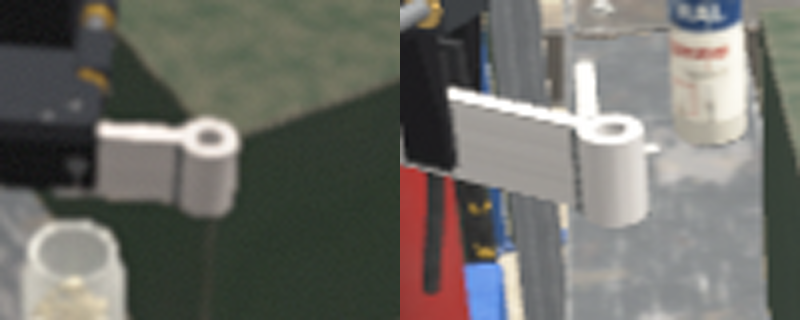

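The leaf hangs level in the jaws, with its knuckle ring at (210,137) in the scene half and (613,127) in the side half. Before lowering, I'll check that the space is clear.

```bash
python3 - <<'E'
import pickle
from h import *
d=pickle.load(open('v0.pkl','rb'))
for n in('scene','side'):
  c=d[n];P=pts(c)
  m=(c['range_z']>0)&(P[...,0]>.2)&(P[...,0]<.43)&(P[...,1]>-.36)&(P[...,1]<-.03)&(P[...,2]>.012)
  q=P[m];print(n,len(q),np.percentile(q,[0,5,50,95,100],axis=0).round(3).tolist() if len(q) else '')
  m=(c['range_z']>0)&(P[...,0]>.2)&(P[...,0]<.43)&(P[...,1]>-.25)&(P[...,1]<-.1)&(abs(P[...,2])<.01); print('bench front x',P[m][:,0].min())
E
```

```text
scene 59 [[0.405, -0.285, 0.012], [0.407, -0.283, 0.012], [0.413, -0.079, 0.014], [0.421, -0.041, 0.017], [0.424, -0.033, 0.019]]
bench front x 0.3791718875435881
side 65 [[0.408, -0.285, 0.012], [0.41, -0.285, 0.012], [0.415, -0.086, 0.013], [0.425, -0.037, 0.015], [0.428, -0.03, 0.016]]
bench front x 0.3821159367037888
```

>>> {"api": "carry_out", "payload": {
  "moves": [
    [0,0,0.5,0,0,0],
    [0,0,1,0,0,0],
    [0,0,1,0,0,0],
    [0,0,1,0,0,0],
    [0,0,0.7,0,0,0],
    [0,0,0.3,0,0,0],
    [0,0,0,0,0,0]
  ]
}}

```text
time: 20.68
ee_pos: [0.3591, -0.1965, 0.19]
eef_rot: [0.284, 0.959, -0.0, -0.0]
ft_force: [0.3, -1.3, -5.5]
width: 0.0079
grip_force: 40.0
```

```bash
python3 k.py k2.png; python3 -c "
from h import *
print(to(.3597,-.1966,.0628,147))"
```

```text
t20.68 [ 0.3591 -0.1965  0.19  ] th146.96 z [-0.001 -0.    -1.   ] F [ 0.3 -1.3 -5.5] w0.0079 g40.0 [-0.72 -0.35  0.96  2.09  0.3   1.27  1.12]
knuckle pred [ 0.4258 -0.2399  0.1899]
scene 269 knuckle rect L ((-84.60498046875, -1.7615585327148438), (27.228548049926758, 99.30562591552734), 86.78921508789062) [-0.1347 -0.0156 -0.0227] [-0.0351  0.0117 -0.0111] strap y -0.002 topz 0.2062
  head [ 0.4519 -0.2774  0.1828] [ 0.4739 -0.2539  0.2137]
side 342 knuckle rect L ((-95.7445068359375, -0.4793062210083008), (85.2804183959961, 25.838424682617188), 2.507108449935913) [-0.1382 -0.013  -0.0222] [-0.0528  0.0129 -0.011 ] strap y -0.001 topz 0.2061
  head [ 0.455  -0.2786  0.1805] [ 0.4772 -0.2556  0.2121]
(array([ 0.01, -0.  ,  3.2 ]), array([ 0.  ,  0.01, -0.  ]))
```

>>> {"api": "carry_out", "payload": {
  "moves": [
    [-0.2,0,0.5,0,0,0],
    [0,0,0.8,0,0,0],
    [0,0,0.8,0,0,0],
    [0,0,0.6,0,0,0],
    [0,0,0.3,0,0,0],
    [0,0,0.2,0,0,0],
    [0,0,0,0,0,0],
    [0,0,0,0,0,0]
  ]
}}

```text
time: 21.78
ee_pos: [0.3666, -0.2009, 0.0626]
eef_rot: [0.284, 0.959, 0.0, 0.001]
ft_force: [-0.2, 0.7, -4.8]
width: 0.0078
grip_force: 40.0
```

```bash
cat > f.py <<'E'
from h import *
import sys
st(); s=read_state();t=s['ee_pos'];M=R.from_quat(s['eef_rot']).as_matrix()
J=R.from_euler('z',-33,degrees=True).as_matrix(); o=np.array([.4654,-.2648,0]); ims=[]
print('tcp in jamb',((t-o)@J*1000).round(1))
for n in('scene','side'):
    c=cam(n);P=pts(c);ok=c['range_z']>0;Q=(P-o)@J
    g=c['pixels'].min(-1)>110
    m=ok&(Q[...,0]<-14)&0 if 0 else ok&(Q[...,0]<.02)&(Q[...,0]>-.075)&(abs(Q[...,1])<.025)&(Q[...,2]>.066)&(Q[...,2]<.09)
    q=Q[m]; k=q[abs(q[:,1])>.006]
    if len(k): print(n,'knuckle top (jamb frame)',len(k),k.min(0).round(4),k.max(0).round(4))
    a=q[(q[:,0]<-.03)]
    for x0 in np.arange(-.075,.02,.01):
        b=q[(abs(q[:,0]-x0)<.005)]
        if len(b): print('   x%.3f'%x0,len(b),'y',b[:,1].min().round(4),b[:,1].max().round(4),'ztop',np.percentile(b[:,2],90).round(4))
    h=Q[ok&(np.hypot(Q[...,0],Q[...,1])<.018)&(Q[...,2]>.185)&(Q[...,2]<.216)];print('  head y',h[:,1].min().round(4),h[:,1].max().round(4),'x',h[:,0].min().round(4),h[:,0].max().round(4))
    q=c['R'].T@(np.array([.445,-.25,.09])-c['xyz']);u=int(c['fx']*q[0]/q[2]+c['cx']);v=int(c['fy']*q[1]/q[2]+c['cy'])
    ims.append(cv2.resize(c['pixels'][v-40:v+40,u-40:u+40,::-1],(400,400),interpolation=cv2.INTER_CUBIC))
cv2.imwrite('pics/'+sys.argv[1],np.hstack(ims))
E
python3 f.py f1.png
```

```text
t21.77 [ 0.3666 -0.2009  0.0626] th147.02 z [ 0.001  0.    -1.   ] F [-0.2  0.7 -4.8] w0.0078 g40.0 [-0.82  0.12  1.29  2.22 -0.15  0.9   1.56]
tcp in jamb [-117.6   -0.2   62.6]
scene knuckle top (jamb frame) 137 [-0.0732 -0.025   0.0661] [0.0192 0.0131 0.0899]
   x-0.075 11 y -0.0063 0.0015 ztop 0.0799
   x-0.065 27 y -0.0062 0.0033 ztop 0.0799
   x-0.055 31 y -0.0081 0.0055 ztop 0.0795
   x-0.045 42 y -0.0125 0.0105 ztop 0.0797
   x-0.035 51 y -0.0141 0.0131 ztop 0.0791
   x-0.025 25 y -0.0102 0.0084 ztop 0.0789
   x-0.015 3 y -0.0077 -0.0051 ztop 0.0871
   x-0.005 8 y -0.0246 -0.0096 ztop 0.0899
   x0.005 26 y -0.025 -0.0166 ztop 0.0884
   x0.015 27 y -0.0173 -0.0049 ztop 0.0864
  head y -0.0141 0.0095 x -0.012 0.0103
side knuckle top (jamb frame) 215 [-0.0479 -0.0248  0.0661] [0.0197 0.0131 0.0899]
   x-0.075 17 y -0.0044 0.0047 ztop 0.078
   x-0.065 31 y -0.0047 0.0046 ztop 0.0785
   x-0.055 32 y -0.0046 0.0036 ztop 0.0785
   x-0.045 44 y -0.0101 0.0105 ztop 0.0784
   x-0.035 65 y -0.013 0.0131 ztop 0.0782
   x-0.025 60 y -0.0127 0.0107 ztop 0.0781
   x-0.005 2 y -0.0248 -0.0246 ztop 0.0865
   x0.005 56 y -0.0245 -0.0145 ztop 0.0867
   x0.015 63 y -0.0172 -0.0052 ztop 0.087
  head y -0.0129 0.0095 x -0.0092 0.0129
```

View pics/f1.png

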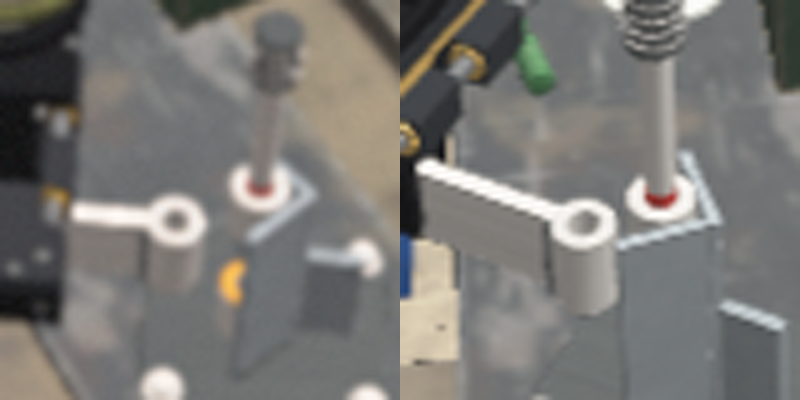

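The knuckle ring is at (177,218) in the scene half and (585,222) in the side half, just outside the V. Its top measures 0.0785, against 0.0785 wanted. It sits about 1.3 mm towards +y of the pin, so I'll correct that as I enter.

>>> {"api": "carry_out", "payload": {
  "moves": [
    [-0.1,-0.03,0,0,0,0],
    [-0.15,0,0,0,0,0],
    [-0.15,0,0,0,0,0],
    [-0.15,0,0,0,0,0],
    [-0.15,0,0,0,0,0],
    [-0.1,0,0,0,0,0],
    [-0.05,0,0,0,0,0],
    [0,0,0,0,0,0],
    [0,0,0,0,0,0]
  ]
}}

```text
time: 23.0
ee_pos: [0.3936, -0.2201, 0.0619]
eef_rot: [0.284, 0.959, 0.0, -0.0]
ft_force: [-0.0, -0.7, -5.7]
width: 0.0076
grip_force: 40.0
```

```bash
python3 f.py f2.png; python3 - <<'E'
from h import *
f=read_state()['ft_force'];J=R.from_euler('z',-33,degrees=True).as_matrix();print('F jamb',(f@J).round(1))
E
```

```text
t23.00 [ 0.3936 -0.2201  0.0619] th147.00 z [-0.  0. -1.] F [-0.  -0.7 -5.7] w0.0076 g40.0 [-0.64  0.27  1.17  2.14 -0.31  0.92  1.7 ]
tcp in jamb [-84.5  -1.6  61.9]
scene knuckle top (jamb frame) 105 [-0.046  -0.0249  0.0661] [0.0195 0.0065 0.0898]
   x-0.055 1 y -0.006 -0.006 ztop 0.0758
   x-0.045 20 y -0.0073 0.0015 ztop 0.0787
   x-0.035 29 y -0.007 0.001 ztop 0.0778
   x-0.025 28 y -0.008 0.001 ztop 0.0788
   x-0.015 35 y -0.0131 0.0065 ztop 0.078
   x-0.005 17 y -0.0243 -0.0076 ztop 0.0874
   x0.005 26 y -0.0249 -0.0159 ztop 0.0874
   x0.015 27 y -0.0155 -0.0056 ztop 0.0884
  head y -0.0142 0.0082 x -0.0118 0.0103
side knuckle top (jamb frame) 166 [-0.0744 -0.0244  0.066 ] [0.0198 0.0133 0.0898]
   x-0.075 49 y -0.0192 0.0133 ztop 0.0871
   x-0.065 34 y -0.0066 0.0032 ztop 0.0775
   x-0.055 30 y -0.0062 0.0026 ztop 0.0782
   x-0.045 32 y -0.0061 0.002 ztop 0.078
   x-0.035 35 y -0.0066 0.0026 ztop 0.0779
   x-0.025 34 y -0.0059 0.0014 ztop 0.078
   x-0.015 9 y -0.0058 0.0014 ztop 0.0773
   x0.005 58 y -0.0244 -0.0148 ztop 0.0886
   x0.015 65 y -0.0184 -0.0054 ztop 0.087
  head y -0.0126 0.0101 x -0.0096 0.0126
F jamb [-1.2 -0.  -5.4]
```

>>> {"api": "carry_out", "payload": {
  "moves": [
    [-0.03,0,0,0,0,0],
    [-0.03,0,0,0,0,0],
    [-0.03,0,0,0,0,0],
    [0,0,0,0,0,0],
    [0,0,0,0,0,0]
  ]
}}

```text
time: 23.72
ee_pos: [0.3961, -0.2214, 0.0615]
eef_rot: [0.284, 0.959, 0.001, -0.001]
ft_force: [-3.3, 5.0, -4.3]
width: 0.0078
grip_force: 40.0
```

```bash
cat > g.py <<'E'
from h import *
st();s=read_state();f=s['ft_force'];J=R.from_euler('z',-33,degrees=True).as_matrix();print('F jamb',(f@J).round(1),'M',s['torque'].round(2),'tcp jamb',((s['ee_pos']-[.4654,-.2648,0])@J*1000).round(1))
E
python3 g.py
```

```text
t23.73 [ 0.3961 -0.2214  0.0615] th147.02 z [-0.002  0.002 -1.   ] F [-3.3  5.  -4.3] w0.0078 g40.0 [-0.62  0.28  1.15  2.13 -0.32  0.93  1.71]
F jamb [-5.5  2.4 -4.3] M [0.91 0.69 0.11] tcp jamb [-81.8  -1.4  61.5]
```

>>> {"api": "carry_out", "payload": {
  "moves": [
    [0,0.015,0,0,0,0],
    [-0.015,0,0,0,0,0],
    [0,0,0,0,0,0],
    [0,0,0,0,0,0]
  ]
}}

```text
time: 24.22
ee_pos: [0.3965, -0.2212, 0.0614]
eef_rot: [0.284, 0.959, 0.001, -0.002]
ft_force: [-6.0, 5.7, -3.3]
width: 0.0079
grip_force: 40.0
```

```bash
python3 g.py; python3 f.py f3.png; python3 ring.py r3.png;python3 g.py
```

```text
t24.23 [ 0.3965 -0.2212  0.0614] th147.00 z [-0.003  0.002 -1.   ] F [-6.   5.7 -3.3] w0.0079 g40.0 [-0.62  0.28  1.15  2.13 -0.33  0.93  1.71]
F jamb [-8.1  1.5 -3.3] M [1.04 1.17 0.05] tcp jamb [-81.5  -1.   61.4]
t24.23 [ 0.3965 -0.2212  0.0614] th147.00 z [-0.003  0.002 -1.   ] F [-6.   5.7 -3.3] w0.0079 g40.0 [-0.62  0.28  1.15  2.13 -0.33  0.93  1.71]
tcp in jamb [-81.5  -1.   61.4]
scene knuckle top (jamb frame) 90 [-0.0465 -0.025   0.0661] [ 0.0195 -0.006   0.0895]
   x-0.045 11 y -0.0077 0.0038 ztop 0.0778
   x-0.035 26 y -0.0062 0.0018 ztop 0.0781
   x-0.025 23 y -0.0067 0.0027 ztop 0.0777
   x-0.015 32 y -0.0099 0.005 ztop 0.0794
   x-0.005 16 y -0.025 -0.0057 ztop 0.0868
   x0.005 29 y -0.0247 -0.0144 ztop 0.0884
   x0.015 26 y -0.0157 -0.0056 ztop 0.0867
  head y -0.014 0.009 x -0.012 0.0103
side knuckle top (jamb frame) 171 [-0.0741 -0.0248  0.066 ] [0.0198 0.0118 0.0899]
   x-0.075 26 y -0.0189 0.0099 ztop 0.0851
   x-0.065 50 y -0.0168 0.0118 ztop 0.0843
   x-0.055 33 y -0.0061 0.003 ztop 0.077
   x-0.045 29 y -0.0057 0.0032 ztop 0.0769
   x-0.035 37 y -0.006 0.003 zt
[... 284 characters left out ...]
  0.0614] th147.00 z [-0.003  0.002 -1.   ] F [-5.4  5.5 -2.3] w0.0081 g40.0 [-0.62  0.28  1.15  2.13 -0.33  0.93  1.71]
scene red z 7 0.11004321301974374 0.116289663663796 [ 0.4602 -0.2693  0.113 ]
scene [38 85 10  6  8 11  8  7 11  7  7 12  9  6 10  1  9 18 19 17 17 35 50  0
  0] 0.21329647990427003
side red z 17 0.10496263712129306 0.1130158802783977 [ 0.4652 -0.2701  0.1103]
side [68 94 17 14 16 12 16  9 15 12 13 15 12 17 12  8 15 31 27 24 33 53 47  0
  0] 0.21220310514677743
t24.43 [ 0.3965 -0.2212  0.0614] th147.00 z [-0.003  0.002 -1.   ] F [-6.2  5.5 -3.1] w0.0083 g40.0 [-0.62  0.28  1.15  2.13 -0.33  0.93  1.71]
F jamb [-8.2  1.2 -3.1] M [1.11 1.23 0.1 ] tcp jamb [-81.5  -1.   61.4]
```

View pics/f3.png

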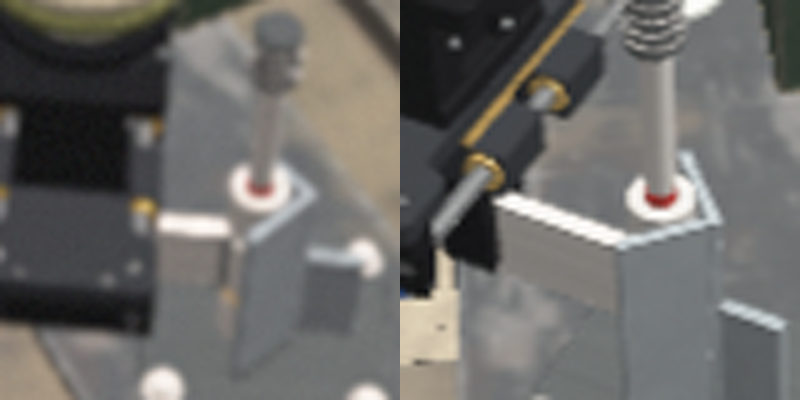

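Contact shows on both faces, at about 8 N. I'll raise the leaf slightly to centre it in the gap, and nudge it sideways as a test that it's truly seated on both faces.

>>> {"api": "carry_out", "payload": {
  "moves": [
    [0,0.03,-0.025,0,0,0],
    [0,0,0,0,0,0],
    [0,0,0,0,0,0]
  ]
}}

```text
time: 24.8
ee_pos: [0.3966, -0.2207, 0.0621]
eef_rot: [0.284, 0.959, 0.0, -0.002]
ft_force: [-5.2, 0.6, -8.6]
width: 0.0077
grip_force: 40.0
```

```bash
python3 g.py
```

```text
t24.80 [ 0.3966 -0.2207  0.0621] th146.95 z [-0.003  0.001 -1.   ] F [-5.2  0.6 -8.6] w0.0077 g40.0 [-0.63  0.28  1.16  2.13 -0.32  0.93  1.71]
F jamb [-4.7 -2.3 -8.6] M [ 0.47  1.38 -0.09] tcp jamb [-81.7  -0.5  62.1]
```

>>> {"api": "carry_out", "payload": {
  "moves": [
    [0,-0.06,0,0,0,0],
    [0,0,0,0,0,0],
    [0,0,0,0,0,0]
  ]
}}

```text
time: 25.18
ee_pos: [0.396, -0.2217, 0.0622]
eef_rot: [0.284, 0.959, 0.001, -0.002]
ft_force: [-3.8, 5.8, -7.5]
width: 0.0077
grip_force: 40.0
```

```bash
python3 g.py
```

```text
t25.18 [ 0.396  -0.2217  0.0622] th147.05 z [-0.003  0.002 -1.   ] F [-3.8  5.8 -7.5] w0.0077 g40.0 [-0.62  0.28  1.16  2.13 -0.32  0.93  1.71]
F jamb [-6.3  2.8 -7.5] M [1.45 0.88 0.21] tcp jamb [-81.7  -1.7  62.2]
```

>>> {"api": "carry_out", "payload": {
  "moves": [
    [-0.015,0.035,0,0,0,0],
    [0,0,0,0,0,0],
    [0,0,0,0,0,0],
    [0,0,0,0,0,0],
    [0,0,0,0,0,0],
    [0,0,0,0,0,0]
  ]
}}

```text
time: 25.92
ee_pos: [0.3964, -0.2212, 0.062]
eef_rot: [0.284, 0.959, 0.001, -0.002]
ft_force: [-6.7, 5.2, -5.3]
width: 0.0076
grip_force: 40.0
```

```bash
python3 g.py; python3 f.py f4.png|grep -v '  x'; python3 ring.py r4.png|grep red
```

```text
t25.93 [ 0.3964 -0.2212  0.062 ] th147.00 z [-0.004  0.002 -1.   ] F [-6.7  5.2 -5.3] w0.0076 g40.0 [-0.62  0.28  1.15  2.13 -0.32  0.93  1.71]
F jamb [-8.5  0.7 -5.3] M [1.07 1.39 0.03] tcp jamb [-81.6  -1.   62. ]
t25.93 [ 0.3964 -0.2212  0.062 ] th147.00 z [-0.004  0.002 -1.   ] F [-6.7  5.2 -5.3] w0.0076 g40.0 [-0.62  0.28  1.15  2.13 -0.32  0.93  1.71]
tcp in jamb [-81.6  -1.   62. ]
scene knuckle top (jamb frame) 86 [-0.0421 -0.0249  0.0661] [ 0.0198 -0.006   0.0897]
  head y -0.0132 0.0088 x -0.012 0.0101
side knuckle top (jamb frame) 159 [-0.0749 -0.0248  0.066 ] [0.0199 0.0126 0.0898]
  head y -0.0124 0.0089 x -0.0102 0.0125
scene red z 8 0.1080406397611785 0.11458849822567552 [ 0.4606 -0.2677  0.1111]
side red z 17 0.10499387086303646 0.11443451722192122 [ 0.4652 -0.2708  0.1109]
```

```bash
python3 -c "
from h import *
print(r.close_job())"
```

```text
the job is handed in; nothing more can be done
None
```

I handed the job in at about 26 s: the pin stands drawn to about 0.074 m with its red ring whole above the top knuckle, and the leaf is held level in the gap, pressed at about 8 N against both faces of the V; the jar, tin and spray can were never touched.

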